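Slacken the rod stop's lock, then hold its hidden bolt head square

TASK

On the rod end-stop, take the square-handled socket key from the tool stand, set it over the lock screw's flat tang and turn the lock anticlockwise (seen from above) to its stop; leave the key standing on the screw. The sprung bolt will have twisted: reach down into the gap behind the bracket, grip the hexagonal bolt head, turn it back until two of its flats are upright again and keep hold of it so that it cannot turn - the job finishes while you are still gripping the head. Do not turn the lock with the fingers, and leave the nut driver, V-block, ring gauge and bottle where they stand.

Things in the scene. Friction and masses are not known exactly. Their poses are not given: they have to be found in the camera images.
- fixture: Rod end-stop fixed to the bench, mm: aluminium foot 200 x 290 x 12 (x -105..95, y -210..80). Origin on the bench under the bolt axis, x away from the robot, y left, z up. Steel bracket x -3..3, y -45..45, top z 107; rear plate behind it x 49..55, same width, top z 92; the 46 mm gap is open at top and sides. Nut, bolt stub and short rods in a guide in front (x -100..-3, z below 100).
- lock (a joint): Angle of the lock screw, rad; 0 = tight with the tang along the fixture's y axis, grows anticlockwise seen from above up to a firm stop at 1.25. Starts at 0 to 0.25. Turning it takes about 0.15 N m, and it stays where it is left.
- lock_seat (a point): Centre of the flat top (38 mm disc, 20.5 mm above the bench) of the lock screw, on which the key's foot rests; at x -20, y -150 mm of the fixture. The upright brass tang stands on it: 6 mm thick (point x), 18 mm long (point y), 14 mm high, its top 4 mm thinner (3 x 15 mm). z up; the point turns with the screw.
- bolt: Hex bolt head (steel) in the gap, 24 mm across flats (27.7 over corners, flats 13.9 long), 20 thick (fixture x 14..34). Origin: its centre, fixture x 24, z 85. Untwisted, its axes are the fixture's and the flats square to its y are upright. A spring twists it about fixture x, top leaning to +y, by 0.28 rad per rad of lock (0.35 at the stop); turning it back takes 0.2 N m; let go, it springs back.
- key: Socket key, loose, about 160 g, upright in either pocket of the stand: foot 24 (x) x 34 (y) x 26 mm high with a slot socket 9 (x) x 22 (y) mm, 16 deep, open below; neck 18 mm; square black handle 24 x 24 mm from 45 to 115 mm above the origin. Origin: centre of the foot's underside, z up. Seated on the lock, its origin is at lock_seat and its y lies along the tang (either way round).
- key_grip (a point): Point on the key's axis 85 mm above its foot, inside the square handle.
- stand: Fixed grey tool stand 70 x 190 x 35 mm; origin at the centre of its underside; two pockets 27 x 37 mm, 25 mm deep, 50 mm either way along its y axis (long side of a pocket along y).
- driver: Bystander: nut driver with a round handle (28 mm dia, 108 mm tall, block foot) standing in the stand's other pocket. Origin at its foot.
- vblock: Bystander: steel V-block 50 x 40 x 36 mm. Origin under its centre.
- gauge: Bystander: steel ring gauge 60 mm dia, 18 mm high. Origin under its centre.
- oil: Bystander: white bottle 56 mm dia, 150 mm tall. Origin under its centre.
Not all that is in view belongs to the job. What is shaped like the key but green or red is not meant.

How it is judged:
On the way, in this order (a step that is already met when the one before it is completed fails the run):
1. the key is seated over the lock screw's tang (horizontal distance between key and lock_seat below 0.01 m and z of key in the frame of lock_seat below 0.008 m and angle between key's own z axis and vertical below 0.2 rad), for 0.1 s.
2. the lock is turned to its stop with the key on it (all of step 1 and value of joint lock above 1 rad), for 0.2 s.
3. the bolt head is gripped and turned back square (angle between the z axis of bolt and the z axis of fixture, either way round below 0.1 rad and contact force between the fingers and bolt above 15 N and distance between the grasp point and bolt below 0.028 m), for 0.5 s.
At the end, for the whole second after the job is handed in: Fingers grip the bolt head (over 15 N, within 28 mm of its centre), flats upright within 0.1 rad, not turning; lock above 1.0 rad (stop 1.25); key let go, standing on the lock screw (within 10 mm, foot under 8 mm above its seat, upright within 0.2 rad), touching neither robot nor head (all of step 2 and all of step 3 and angular speed of bolt below 0.1 rad/s and contact force between key and bolt below 0.5 N and contact force between each of the arm, the fingers and key below 0.5 N); the arm keeps its last pose, push and grip.
It fails at once if the fingers turn the lock screw directly (contact force between the fingers and lock above 2 N).
It fails at once if the nut driver, V-block, ring gauge or bottle is moved over 30 mm (distance of any of driver, vblock, gauge, oil from where it was at the start of the episode above 0.03 m).
It also fails if it takes over 48 s, if anything falls off the work surface, if the arm or the gripper's body presses on something with over 40 N, if the wrist force passes 120 N, or if a joint passes its speed limit or range.

ROBOT

A 7-joint arm with a two-finger parallel gripper is mounted at the origin on the work surface. World frame = base frame: x ahead of the robot, y to its left, z up, the work surface at z = 0. Lengths are in m, angles in rad, forces in N, time in s.
With the tool pointing down it reaches from about 0.4 to 0.9 m from the base axis. Payload 5.6 kg.
Tool frame: the origin (TCP) lies midway between the tips of the shut fingers; the grasp point (between the pads) lies 19 mm behind it; y points along the fingers, z is the direction in which the jaws open and shut, and the axes are right-handed (so a half turn about y gives the same grasp; the last joint's range is limited). The gripper opens to 92 mm and grips with 3 to 60 N. Pads are 20 mm wide; open, the fingers measure 128 mm over their backs; the gripper's body (75 mm by 189 mm) begins 69 mm behind the grasp point.
Start: joints at [1.12, 0.468, -0.012, 1.603, 0.006, 1.071, -0.056], TCP at [0.258, -0.597, 0.215] pointing down, gripper open.
Joint ranges: [-2.53, 2.53], [-0.31, 2.02], [-1.57, 1.55], [0.28, 2.44], [-1.29, 4.43], [0.15, 1.84], [-2.92, 2.92]. Speed limits (rad/s): [2.57, 2.57, 3.14, 3.14, 3.14, 3.14, 3.14].

INTERFACE

Orientations are given as a 3x3 rotation matrix whose columns are the frame's x, y, z axes.
In Python, from station import env, effector, solver, viewer, workorder, search_frame, tip_of gives the robot as it stands. Calls block until the motion is done:
- env.reach(position, orientation): joint-space move of the TCP to a pose.
- env.movel(position, frame=None, rate=0.15): straight line of the TCP; frame=None keeps the orientation; rate is the mean speed in m/s.
- env.goto_joints(angles): joint-space move.
- effector.release() and effector.grasp(squeeze=None): open the fingers fully, or close them until they stop; squeeze is the grip in N (None keeps the last).
- env.pause(seconds).
- solver.inverse_kinematics(position, orientation): joint angles nearest the present ones, or None.
- env.sense(): the state.
- viewer.read_camera(name): name is "side" or "top" or "wrist"; returns (picture, depth): 400x640x3 uint8, red, green, blue; 400x640 float32, m along the optical axis (not along the pixel's ray), 0 where there is no reading.
- viewer.camera_info(name): a dict with "intrinsics" (3x3 intrinsics, pixels), "eye" and "rotation" of the camera in the world; the wrist camera has in their place "T_tool_cam" (4x4, takes a point from camera to tool coordinates, whose origin is the TCP and whose axes are the tool frame's). Camera axes: x right, y up, looking along -z (the intrinsics and any distortion apply to the point x, -y, -z); pixel columns grow to the right and rows downward; lengths in m; the calibration is good to about 2 mm. A picture is of the moment at which its call begins: read the wrist's pose just before it. camera_info takes no time and is no camera call.
A pose or a line that the arm cannot do raises env.PlanningError and nothing moves.
- workorder.finish_job(): hands the job in, once; it reports no verdict.
Trained networks look in the newest picture that a camera, given by its name, has taken for a name from the list of things; names that differ only in an ending like _2 or _b are one class to them, and where a whole thing is asked for, a point or a joint stands for the part that bears it (a point fixed in the world has none). Each returns a list of dicts, best first, with "score" (0 to 1); they miss things now and then, are a little off and sometimes report something else, mostly with a low value. They report only what shows in the picture. A call takes as long as a camera call. They do not tell look-alikes from the thing itself.
- search_frame(camera, name): "at" ([x, y, z] in m, in world coordinates, good to about 4 mm: the middle of the surface that is visible of it).
- tip_of(camera, name): "at" ([x, y, z] in m, in world coordinates, good to about 4 mm: a listed point, or the origin of a listed thing).
The state is a dict: "t": time; "joint_positions": joint angles; "joint_velocities": joint speeds; "tau": joint torques, N m; "ee_pos": TCP position; "tcp_rot": TCP orientation; "wrist_force": force on the tool from outside, world axes, zero at the start; "moment": the same for the moment, N m; "gripper_width": finger opening in m.
Only numpy, scipy, OpenCV 4.12 (cv2) and the standard library are available. Lean on these libraries where they do the work, as an engineer would, in place of code of your own. Each camera call takes 0.05 s, during which the arm holds its last target. There are 200 camera calls.

## Working session

There is one attempt and no reset: what is moved stays moved. The work goes in short steps, each a Python script; the robot and the scene stay as the last script left them, time stands still between calls to the robot, and variables do not carry over. Pictures are saved under pics/ and viewed, about 8 in all and at most 12, crops included, and the job is handed in when it is done.

```bash
ls; mkdir -p pics
cat > h.py <<'E'
import numpy as np, cv2
from station import env, effector, solver, viewer, workorder, search_frame, tip_of
def campose(n):
    i=viewer.camera_info(n); K=np.array(i["intrinsics"])
    if "eye" in i: return K,np.array(i["eye"]),np.array(i["rotation"])
    s=env.sense(); T=np.array(i["T_tool_cam"]); R=np.array(s["tcp_rot"])
    return K,R@T[:3,3]+np.array(s["ee_pos"]),R@T[:3,:3]
def cloud(n):
    K,e,R=campose(n); im,d=viewer.read_camera(n)
    v,u=np.mgrid[:d.shape[0],:d.shape[1]]
    c=np.stack([(u-K[0,2])/K[0,0]*d,-(v-K[1,2])/K[1,1]*d,-d],-1)
    P=c@R.T+e; P[d==0]=np.nan
    return im,P
def save(im,f): cv2.imwrite("pics/"+f,cv2.cvtColor(im,cv2.COLOR_RGB2BGR))
E
python3 - <<'E'
from h import *
for n in("side","top","wrist"):
    i=viewer.camera_info(n); print(n,{k:np.round(v,3).tolist() if not isinstance(v,str) else v for k,v in i.items()})
ims=[]
for n in("top","side"):
    im,P=cloud(n); ims.append(im); np.savez("pics/"+n,im=im,P=P)
    for t in("fixture","lock_seat","bolt","key","key_grip","stand","driver","vblock","gauge","oil"):
        print(n,t,[(np.round(x["at"],3).tolist(),round(x["score"],2)) for x in tip_of(n,t)][:4])
save(ims[0],"top0.png");save(ims[1],"side0.png")
s=env.sense();print(s["t"],s["tcp_rot"])
E
```

```text
pics
side {'intrinsics': [[428.813, 0.0, 322.588], [0.0, 428.813, 200.965], [0.0, 0.0, 1.0]], 'eye': [0.251, 1.154, 0.761], 'rotation': [[-0.975, 0.099, -0.197], [-0.22, -0.47, 0.855], [-0.008, 0.877, 0.48]]}
top {'intrinsics': [[404.638, 0.0, 321.523], [0.0, 404.638, 206.714], [0.0, 0.0, 1.0]], 'eye': [0.39, -0.039, 1.085], 'rotation': [[0.027, 0.988, -0.15], [-1.0, 0.027, -0.006], [-0.002, 0.15, 0.989]]}
wrist {'intrinsics': [[279.23, 0.0, 319.829], [0.0, 279.23, 200.212], [0.0, 0.0, 1.0]], 'T_tool_cam': [[0.001, -0.956, -0.292, -0.084], [-0.0, 0.292, -0.956, -0.17], [1.0, 0.001, -0.0, -0.001], [0.0, 0.0, 0.0, 1.0]]}
top fixture [([0.571, 0.042, 0.002], 0.59)]
top lock_seat [([0.511, -0.096, 0.02], 0.7)]
top bolt [([0.591, 0.031, 0.087], 0.61)]
top key [([0.555, -0.472, 0.001], 0.73), ([0.374, -0.376, -0.001], 0.68), ([0.461, -0.481, -0.002], 0.64), ([0.474, -0.38, 0.014], 0.52)]
top key_grip [([0.557, -0.474, 0.084], 0.75), ([0.578, -0.356, 0.09], 0.74), ([0.467, -0.484, 0.091], 0.61), ([0.37, -0.38, 0.085], 0.57)]
top stand [([0.48, -0.331, -0.0], 0.8)]
top driver [([0.485, -0.27
[... 300 characters left out ...]
ide bolt []
side key [([0.468, -0.381, 0.012], 0.66), ([0.558, -0.471, -0.003], 0.64), ([0.461, -0.482, -0.003], 0.56), ([0.575, -0.354, 0.005], 0.51)]
side key_grip [([0.474, -0.381, 0.095], 0.72), ([0.374, -0.38, 0.077], 0.66), ([0.577, -0.353, 0.083], 0.49), ([0.462, -0.482, 0.088], 0.46)]
side stand [([0.48, -0.334, 0.003], 0.97)]
side driver [([0.489, -0.286, 0.012], 0.58)]
side vblock [([0.715, -0.273, 0.001], 0.63)]
side gauge [([0.514, 0.345, -0.001], 0.67)]
side oil [([0.683, 0.42, -0.005], 0.71), ([0.516, 0.343, 0.001], 0.33)]
1.1 [[-9.18031128e-01 -2.00638838e-05  3.96508320e-01]
 [-3.96508318e-01 -4.97204176e-05 -9.18031127e-01]
 [ 3.81338291e-05 -9.99999999e-01  3.76893942e-05]]
```

View pics/top0.png

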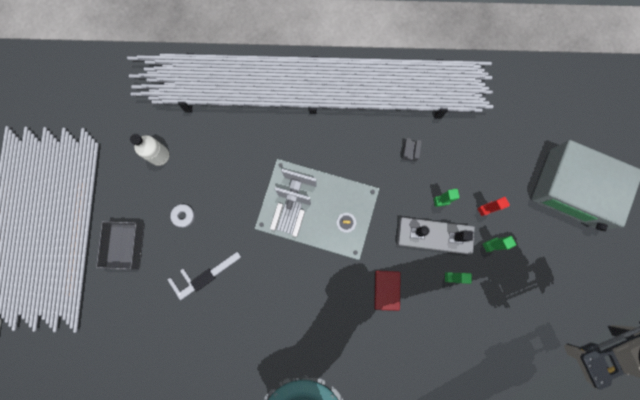

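View pics/side0.png

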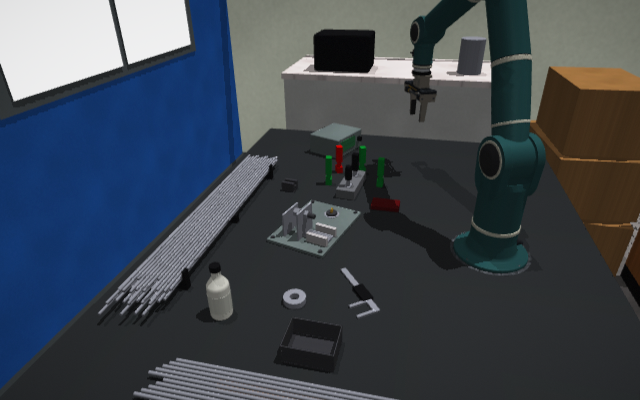

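The two black handles stand in the stand, at (418,231) and (462,237). The red (493,207) and green (446,198), (500,244), (458,279) look-alikes are outside it. The networks put the driver at y −0.28, so the key should be the handle at (462,237). I'll fit the stand and fixture poses, then check the key from the wrist.

```bash
cat > fit.py <<'E'
from h import *
def rect(P,c,r,z0,z1):
    m=(np.hypot(P[...,0]-c[0],P[...,1]-c[1])<r)&(P[...,2]>z0)&(P[...,2]<z1)
    m=cv2.morphologyEx(m.astype(np.uint8),cv2.MORPH_OPEN,np.ones((3,3)))
    n,l,st,_=cv2.connectedComponentsWithStats(m); k=1+np.argmax(st[1:,4])
    q=P[l==k]; return cv2.minAreaRect((q[:,:2]*1000).astype(np.float32)),np.median(q[:,2]),len(q)
E
python3 - <<'E'
from fit import *
P=np.load("pics/top.npz")["P"]
print("foot",rect(P,(0.56,-0.03),.22,.007,.017))
print("foot",rect(P,(0.56,-0.03),.22,.005,.019))
print("stand",rect(P,(0.48,-0.332),.13,.028,.042))
for z in((.1,.112),(.085,.097)): print("br",rect(P,(0.59,0.03),.09,*z))
for c in((.473,-.381),(.485,-.281)): print("handle",rect(P,c,.03,.1,.14))
# wrist over stand
s=env.sense(); R=np.array(s["tcp_rot"]); 
q=solver.inverse_kinematics([0.44,-0.33,0.30],np.array([[1,0,0],[0,0,-1],[0,-1,0]],float).T if 0 else np.column_stack([[1,0,0],[0,0,-1],np.cross([1,0,0],[0,0,-1])]))
print(q)
E
```

```text
foot (((549.5734252929688, -20.354446411132812), (289.9238586425781, 200.5281524658203), 75.03067016601562), np.float64(0.012340670116299135), 5976)
foot (((549.4533081054688, -20.29345703125), (290.0865783691406, 200.6084747314453), 74.98641204833984), np.float64(0.01236020474625854), 6216)
stand (((482.8658142089844, -332.8799133300781), (190.7261962890625, 70.52783966064453), 84.33710479736328), np.float64(0.03530539733512861), 1624)
br (((576.300048828125, 62.635860443115234), (32.10260772705078, 5.664736747741699), 75.21856689453125), np.float64(0.10688820843734781), 39)
br (((617.658203125, 14.185928344726562), (61.2274169921875, 6.752917766571045), 75.536376953125), np.float64(0.09152874299404279), 73)
handle (((477.5833740234375, -381.439208984375), (23.509763717651367, 23.850282669067383), 85.63435363769531), np.float64(0.12470428281408119), 128)
handle (((487.2869873046875, -281.9042053222656), (23.51940155029297, 22.295806884765625), 29.406614303588867), np.float64(0.11484437851191659), 90)
[ 1.11529563  0.29372664 -0.64893818  1.71698206  0.18927343  1.19433087
  1.98778942]
```

```bash
cat >> h.py <<'E'
D=np.deg2rad
FY=D(-15.0); FO=np.array([.5711,.0412]); SY=D(-5.66)
def rot2(a): return np.array([[np.cos(a),-np.sin(a)],[np.sin(a),np.cos(a)]])
def fx(x,y,z): return np.r_[FO+rot2(FY)@[x,y],z]
SEAT=fx(-.02,-.15,.0205); BOLT=fx(.024,0,.085); KEY=np.r_[np.array([.4829,-.3329])+rot2(SY)@[0,-.05],.010]
def down(phi):  # tool pointing down, tool x at yaw phi
    x=np.array([np.cos(phi),np.sin(phi),0]);y=np.array([0,0,-1.]);return np.column_stack([x,y,np.cross(x,y)])
def tcp(g,R): return np.array(g)+.019*R[:,1]   # grasp point -> TCP
E
python3 - <<'E'
from h import *
print(KEY,SEAT,BOLT)
f=lambda p,R:(lambda q:None if q is None else np.round(q,2).tolist())(solver.inverse_kinematics(p,R))
for k in range(4):
    a=SY+k*np.pi/2; R=down(a); print(k,"grasp",f(tcp(KEY+[0,0,.085],R),R))
    for l in(0,.25,1.25,1.6):
        R=down(FY+l+k*np.pi/2); print("  seat",l,f(tcp(SEAT+[0,0,.085],R),R))
for k in(0,2):
    for tw in(.35,0):
        R=down(FY+k*np.pi/2); 
        ax=np.array([np.cos(FY),np.sin(FY),0]); R=cv2.Rodrigues(-ax*tw)[0]@R
        print("bolt",k,tw,f(tcp(BOLT,R),R))
E
```

```text
[ 0.47796875 -0.38265623  0.01      ] [ 0.51295863 -0.09851249  0.0205    ] [0.59428222 0.03498834 0.085     ]
0 grasp [1.04, 0.66, -0.58, 1.77, 0.46, 0.85, 1.72]
  seat 0 [0.62, 0.52, -0.62, 1.98, 0.43, 0.77, 1.06]
  seat 0.25 [0.65, 0.53, -0.65, 1.98, 0.46, 0.78, 1.29]
  seat 1.25 [1.05, 0.95, -1.33, 1.96, 1.04, 1.16, 1.84]
  seat 1.6 [1.05, 0.95, -1.33, 1.96, 1.04, 1.16, 2.19]
1 grasp [0.37, 0.59, 0.33, 1.82, -0.26, 0.78, -2.4]
  seat 0 [1.05, 0.95, -1.33, 1.96, 1.04, 1.16, 2.16]
  seat 0.25 [-0.79, 0.91, 1.34, 2.06, -1.04, 1.11, -2.09]
  seat 1.25 [0.18, 0.44, -0.07, 2.01, 0.05, 0.7, -2.07]
  seat 1.6 [0.24, 0.44, -0.14, 2.0, 0.09, 0.7, -1.76]
2 grasp [0.61, 0.57, 0.01, 1.8, -0.01, 0.77, -1.04]
  seat 0 [0.23, 0.44, -0.13, 2.01, 0.09, 0.7, -1.79]
  seat 0.25 [0.29, 0.45, -0.2, 2.0, 0.13, 0.71, -1.58]
  seat 1.25 [0.45, 0.47, -0.4, 1.99, 0.27, 0.73, -0.7]
  seat 1.6 [0.5, 0.48, -0.46, 1.99, 0.31, 0.74, -0.38]
3 grasp [0.82, 0.59, -0.27, 1.78, 0.21, 0.79, 0.35]
  seat 0 [0.5, 0.48, -0.46, 1.99, 0.31, 0.74, -0.41]
  seat 0.25 [0.53, 0.49, -0.5, 1.99, 0.34, 0.74, -0.19]
  seat 1.25 [0.61, 0.52, -0.61, 1.98, 0.42, 0.77, 0.75]
  seat 1.6 [0.63, 0.53, -0.63, 1.98, 0.43, 0.77, 1.09]
bolt 0 0.35 [0.25, 0.8, -0.75, 1.71, 0.85, 1.22, 0.44]
bolt 0 0 [0.46, 0.73, -0.79, 1.8, 0.66, 0.89, 0.67]
bolt 2 0.35 [-0.13, 0.66, -0.2, 1.73, 0.49, 1.01, -2.45]
bolt 2 0 [0.04, 0.58, -0.21, 1.83, 0.17, 0.75, -2.09]
```

Run:
```python
from h import *
R=down(SY+1.5*np.pi)
env.reach([*KEY[:2],.235],R); im,P=cloud("wrist"); np.savez("pics/w1",im=im,P=P)
print([(np.round(x["at"],3).tolist(),round(x["score"],2)) for x in tip_of("wrist","key_grip")][:3],[(np.round(x["at"],3).tolist(),round(x["score"],2)) for x in tip_of("wrist","driver")][:3])
R2=down(FY+1.5*np.pi)
env.reach([*SEAT[:2],.145],R2); im2,P2=cloud("wrist"); np.savez("pics/w2",im=im2,P=P2)
print([(np.round(x["at"],3).tolist(),round(x["score"],2)) for x in tip_of("wrist","lock_seat")][:3])
save(np.hstack([im[50:350,120:520],im2[50:350,120:520]]),"w12.png")
# tang: points above disc
m=(np.hypot(P2[...,0]-SEAT[0],P2[...,1]-SEAT[1])<.03)
for z in((.0265,.0305),(.0315,.038)):
    q=P2[m&(P2[...,2]>z[0])&(P2[...,2]<z[1])]; print(len(q),cv2.minAreaRect((q[:,:2]*1000).astype(np.float32)))
q=P2[m&(P2[...,2]>.018)&(P2[...,2]<.023)]; print("disc",cv2.minEnclosingCircle((q[:,:2]*1000).astype(np.float32)),np.median(q[:,2]))
q=P[(np.hypot(P[...,0]-KEY[0],P[...,1]-KEY[1])<.025)&(P[...,2]>.115)]; print("handle",cv2.minAreaRect((q[:,:2]*1000).astype(np.float32)),np.median(q[:,2]))
print(env.sense()["t"])
```

```text
[([0.374, -0.377, 0.087], 0.97), ([0.558, -0.47, 0.086], 0.85), ([0.574, -0.352, 0.084], 0.72)] [([0.483, -0.286, 0.008], 0.92), ([0.48, -0.33, -0.004], 0.45)]
[]
36 ((510.282470703125, -97.28224182128906), (18.07218360900879, 5.8511810302734375), 88.03450775146484)
50 ((510.5550537109375, -96.6875228881836), (15.439262390136719, 5.536320209503174), 81.35974884033203)
disc ((510.10614013671875, -97.34153747558594), 18.98911476135254) 0.020360293176284988
handle ((480.5906066894531, -375.4010009765625), (35.14277648925781, 35.31224060058594), 86.8006591796875) 0.34943463878993947
3.675
```

View pics/w12.png

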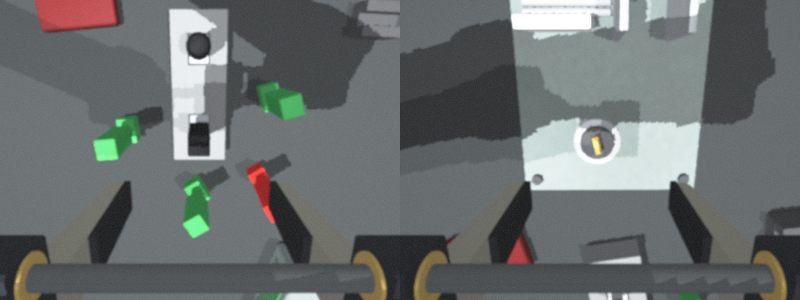

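In the left image the black square handle at (198,138) is the key. The round one at (198,45) is the driver, and the green and red ones stand outside the stand. The right image shows the brass tang on the lock at (597,145), turned a little anticlockwise from fixture y. Next I refine these from the wrist data, then grasp.

```bash
cat > g.py <<'E'
from h import *
def handle(P,c,z0,z1,r=.028):
    q=P[(np.hypot(P[...,0]-c[0],P[...,1]-c[1])<r)&(P[...,2]>z0)&(P[...,2]<z1)]
    return len(q),cv2.minAreaRect((q[:,:2]*1000).astype(np.float32)),np.median(q[:,2])
def tang(im,P,c,r=.022):
    hsv=cv2.cvtColor(im,cv2.COLOR_RGB2HSV)
    m=(np.hypot(P[...,0]-c[0],P[...,1]-c[1])<r)&(hsv[...,1]>110)&(hsv[...,0]>12)&(hsv[...,0]<32)&(P[...,2]>.029)
    q=P[m]; xy=q[:,:2]*1000; u=np.linalg.svd(xy-xy.mean(0),full_matrices=False)[2][0]
    return len(q),cv2.minAreaRect(xy.astype(np.float32)),np.median(q[:,2]),np.rad2deg(np.arctan2(*u[::-1]))%180
E
python3 - <<'E'
from g import *
a=np.load("pics/w1.npz");print("wrist handle",handle(a["P"],KEY,.119,.135))
b=np.load("pics/w2.npz");print("tang w",tang(b["im"],b["P"],SEAT))
c=np.load("pics/top.npz");print("top tang",tang(c["im"],c["P"],SEAT))
P=c["P"];q=P[(np.hypot(P[...,0]-SEAT[0],P[...,1]-SEAT[1])<.03)&(P[...,2]>.017)&(P[...,2]<.024)];print("top disc",cv2.minEnclosingCircle((q[:,:2]*1000).astype(np.float32)),np.median(q[:,2]))
from fit import rect
print("foot wrist",rect(b["P"],(0.54,-0.05),.25,.008,.017))
R=down(SY+1.5*np.pi)
g=np.r_[KEY[:2],.095]
env.reach(tcp(g+[0,0,.09],R),R); env.movel(tcp(g,R),rate=.12)
effector.grasp(40); s=env.sense(); print(s["gripper_width"],s["t"],s["wrist_force"])
env.movel(tcp(g+[0,0,.15],R),rate=.15)
im,P=cloud("wrist"); np.savez("pics/w3",im=im,P=P); save(im[80:],"w3.png")
s=env.sense(); print(s["gripper_width"],s["ee_pos"],s["t"],s["wrist_force"])
print("held",handle(P,g,.262,.285),"expect z",.125+.15)
E
```

```text
wrist handle (519, ((475.05908203125, -380.842529296875), (23.681419372558594, 23.30418586730957), 84.03545379638672), np.float64(0.12483294954910851))
tang w (593, ((514.8109741210938, -90.57292175292969), (30.146488189697266, 17.25344467163086), 44.5328369140625), np.float64(0.26045739963760406), np.float64(10.994541717974727))
top tang (9, ((511.9170227050781, -97.74887084960938), (2.351285696029663, 10.566184043884277), 1.0014182329177856), np.float64(0.03409279839435109), np.float64(90.43828573652675))
top disc ((509.3623962402344, -97.50067138671875), 25.303176879882812) 0.02088765440994078
foot wrist (((540.951416015625, -40.813690185546875), (244.9976806640625, 200.17092895507812), 75.02836608886719), np.float64(0.011927159710148794), 30491)
0.02368055521066018 6.7167 [-1.24469458  0.30284589  0.07441569]
0.02402757734567755 [ 0.47740723 -0.38224879  0.22473144] 7.9167 [-0.3896694   0.30002634 -2.00891028]
held (3881, ((478.05474853515625, -380.6119689941406), (24.21757698059082, 50.94150924682617), 83.7010726928711), np.float64(0.2738952102877942)) expect z 0.275
```

View pics/w3.png

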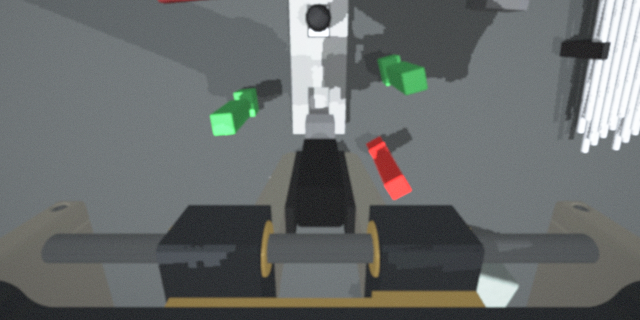

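The key is lifted: width is 24 mm and the picture shows the black handle upright between the pads. At this range the wrist camera reads about 2.6 mm low in x, consistently on both the key and the lock disc. I'll correct for that, fit the tang yaw and lower the key with force checks.

```bash
cat > seat.py <<'E'
from g import *
b=np.load("pics/w2.npz");im,P=b["im"],b["P"].copy();P[P[...,2]>.045]=np.nan
t=tang(im,P,[.510,-.0973]);print("tang",t)
hsv=cv2.cvtColor(im,cv2.COLOR_RGB2HSV)
d=np.hypot(P[...,0]-.5101,P[...,1]+.0973)
q=P[(d<.014)&(P[...,2]>.0255)][:,:2];u=np.linalg.svd(q-q.mean(0),full_matrices=False)[2][0];print("depth pca",len(q),q.mean(0),np.rad2deg(np.arctan2(u[1],u[0]))%180)
q=P[(d<.014)&(P[...,2]>.032)][:,:2];u=np.linalg.svd(q-q.mean(0),full_matrices=False)[2][0];print("depth pca top",len(q),q.mean(0),np.rad2deg(np.arctan2(u[1],u[0]))%180)
E
python3 seat.py
python3 - <<'E'
from h import *
b=np.load("pics/w2.npz"); save(cv2.resize(b["im"][160:230,280:360],None,fx=8,fy=8,interpolation=cv2.INTER_CUBIC),"tang.png")
E
```

```text
tang (40, ((510.6777038574219, -96.74028778076172), (16.842679977416992, 5.1691789627075195), 86.61759948730469), np.float64(0.030701593143779488), np.float64(87.4661681462349))
depth pca 102 [ 0.51049052 -0.09616256] 88.54073450777983
depth pca top 44 [ 0.51031417 -0.09703806] 88.84958461008249
```

View pics/tang.png

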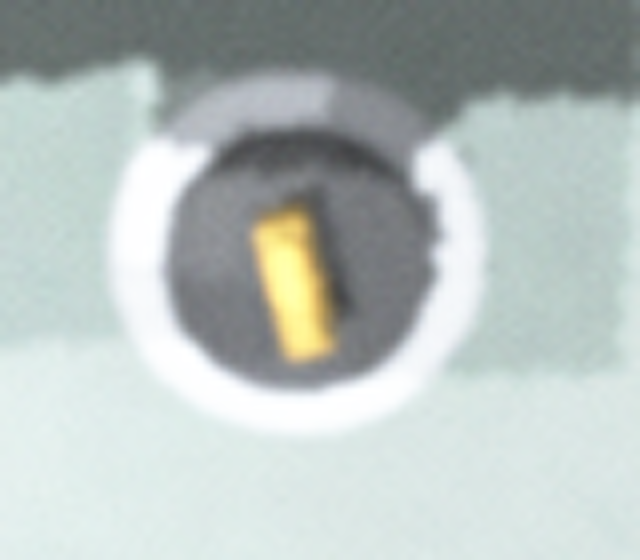

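The crop shows the tang centred on the disc and leaning about 12.5° anticlockwise, which agrees with the depth PCA, so the lock is at about 0.22 rad. Seating now.

Run:
```python
from g import *
R=down(FY+.22+1.5*np.pi)
# TCP xy: key offset in tool-x handled by delta
c=np.array([.5128,-.0987])
env.reach(tcp([*c,.24],R),R)
env.movel(tcp([*c,.130],R),rate=.15)
w0=np.array(env.sense()["wrist_force"]); print("free",w0, env.sense()["ee_pos"])
z=.124
while z>=.1049:
    env.movel(tcp([*c,z],R),rate=.03)
    s=env.sense(); f=np.array(s["wrist_force"])-w0; print(round(z,4),np.round(f,1),round(s["ee_pos"][2]+.019-.085,4),round(s["t"],1))
    if f[2]>8: break
    z-=.002 if z>.108 else .001
```

```text
free [-0.22354568 -0.59272365 -0.95660464] [ 0.51351041 -0.09900899  0.11165759]
0.124 [-0.3  0.6 -0.7] 0.0392 10.2
0.122 [-0.3  1.1 -0.7] 0.0369 10.5
0.12 [ 0.1  0.7 -0.8] 0.0349 10.8
0.118 [ 0.7  0.9 -0.6] 0.0328 11.0
0.116 [ 0.1  0.8 -0.2] 0.0309 11.2
0.114 [-1.  -0.1  7.4] 0.0298 11.5
0.112 [-4.8  0.1 20.2] 0.0293 11.8
```

Blocked at the tang's shoulder, with the foot at about 30 mm. The side force points to −x, so I'll shift that way under light load.

Run:
```python
from g import *
R=down(FY+.22+1.5*np.pi)
c=np.array([.5128,-.0987]); w0=np.array([-.3,-.1,-1.5]); X=rot2(FY+.22)[:,0]; Y=rot2(FY+.22)[:,1]
def st(tag):
    s=env.sense(); f=np.array(s["wrist_force"])-w0; print(tag,np.round(f,1),np.round(s["ee_pos"],4),round(s["t"],1)); return f,s["ee_pos"][2]-.066
env.movel(tcp([*c,.1135],R),rate=.05)
ok=False
for dx,dy in((-.001,0),(-.002,0),(-.003,0),(-.002,.0015),(-.002,-.0015)):
    p=c+dx*X+dy*Y
    env.movel(tcp([*p,.1135],R),rate=.02); env.movel(tcp([*p,.1115],R),rate=.03)
    f,z=st((dx,dy))
    if f[2]<5: ok=True;break
if ok:
    z=.1105
    while z>=.1045:
        env.movel(tcp([*p,z],R),rate=.03); f,_=st(round(z,4))
        if f[2]>8: break
        z-=.001
    np.save("pics/p.npy",p)
```

```text
(-0.001, 0) [-4.4  1.6 23.7] [ 0.5134 -0.0987  0.0953] 12.5
(-0.002, 0) [ 0.8 -0.4  0.2] [ 0.5104 -0.0986  0.0918] 13.0
0.1105 [ 0.6  0.5 -0.3] [ 0.5107 -0.0986  0.0913] 13.3
0.1095 [-0.1  0.7 -0.1] [ 0.5108 -0.0986  0.0905] 13.5
0.1085 [ 1.1  0.3 -0.6] [ 0.5107 -0.0986  0.0894] 13.8
0.1075 [ 0.6 -0.   0.2] [ 0.5107 -0.0986  0.0884] 14.0
0.1065 [ 0.4 -0.8 -0.5] [ 0.5108 -0.0986  0.0875] 14.3
0.1055 [ 0.2 -0.3 -0.4] [ 0.5107 -0.0986  0.0864] 14.5
0.1045 [-1.1  1.   7.2] [ 0.511  -0.0986  0.086 ] 14.8
```

Seated at full depth: the foot meets the disc at the expected height. Turning anticlockwise in steps while watching the moment.

Run:
```python
from g import *
p=np.load("pics/p.npy"); 
m0=np.array(env.sense()["moment"])
a=.22
while a<1.5:
    a+= .2 if a<1.0 else .07
    R=down(FY+a+1.5*np.pi); env.reach(tcp([*p,.1048],R),R)
    s=env.sense(); R=np.array(s["tcp_rot"]); act=(np.arctan2(R[1,0],R[0,0])-FY-1.5*np.pi)%(2*np.pi)
    m=np.array(s["moment"])-m0
    print(round(a,2),round(act,3),np.round(m,2),np.round(s["wrist_force"],1),np.round(s["ee_pos"],4),round(s["t"],1))
    if abs(m[2])>.8: break
```

```text
0.42 0.415 [0.06 0.06 0.03] [-1.7  1.3  5.2] [ 0.5107 -0.0986  0.086 ] 15.0
0.62 0.615 [0.08 0.02 0.01] [-2.9  1.2  5.9] [ 0.5107 -0.0986  0.0861] 15.3
0.82 0.814 [0.09 0.08 0.02] [-2.2  0.8  5.4] [ 0.5107 -0.0986  0.0861] 15.6
1.02 1.014 [0.07 0.07 0.03] [-1.6 -0.4  5.3] [ 0.5108 -0.0985  0.0861] 15.9
1.09 1.084 [ 0.1   0.05 -0.01] [-2.   0.2  5.1] [ 0.5108 -0.0985  0.0861] 16.1
1.16 1.154 [0.09 0.06 0.01] [-2.   1.   6.3] [ 0.5108 -0.0985  0.0861] 16.4
1.23 1.224 [0.16 0.06 0.01] [-2.1  0.9  5.6] [ 0.5108 -0.0985  0.0861] 16.6
1.3 1.294 [ 0.11  0.04 -0.02] [-2.5  1.   5.6] [ 0.5108 -0.0985  0.086 ] 16.9
1.37 1.364 [0.12 0.05 0.01] [-2.4  1.   5.7] [ 0.5108 -0.0985  0.0861] 17.1
1.44 1.434 [ 0.19  0.05 -0.03] [-2.7  1.6  6.5] [ 0.5108 -0.0984  0.0861] 17.4
1.51 1.504 [ 0.15  0.04 -0.14] [-3.1  0.6  6.2] [ 0.5109 -0.0985  0.0861] 17.6
```

Run:
```python
from g import *
p=np.load("pics/p.npy"); 
im,P=cloud("top"); np.savez("pics/top2",im=im,P=P)
w,_=cloud("wrist"); i0=np.load("pics/top.npz")["im"]
a=cv2.resize(i0[155:265,250:390],None,fx=2.85,fy=2.85,interpolation=3); b=cv2.resize(im[155:265,250:390],None,fx=2.85,fy=2.85,interpolation=3)
save(np.vstack([np.hstack([a,b]),w[110:370,:].repeat(1,0)[:,:][:, :][:260,:].copy() if 0 else cv2.resize(w[100:],(a.shape[1]*2,280))]),"chk.png")
for a in(1.56,1.61,1.66):
    R=down(FY+a+1.5*np.pi); env.reach(tcp([*p,.1048],R),R); s=env.sense(); print(a,np.round(s["moment"],2),np.round(s["wrist_force"],1),round(s["gripper_width"],4),round(s["t"],1))
    if abs(s["moment"][2])>.8: break
```

```text
1.56 [ 0.25  0.45 -0.38] [-2.1 -0.1  5.5] 0.0235 18.0
1.61 [ 0.3   0.44 -0.64] [-2.2  0.7  6.1] 0.0241 18.2
1.66 [ 0.31  0.21 -0.74] [-1.3  1.7  4.7] 0.0239 18.5
```

View pics/chk.png

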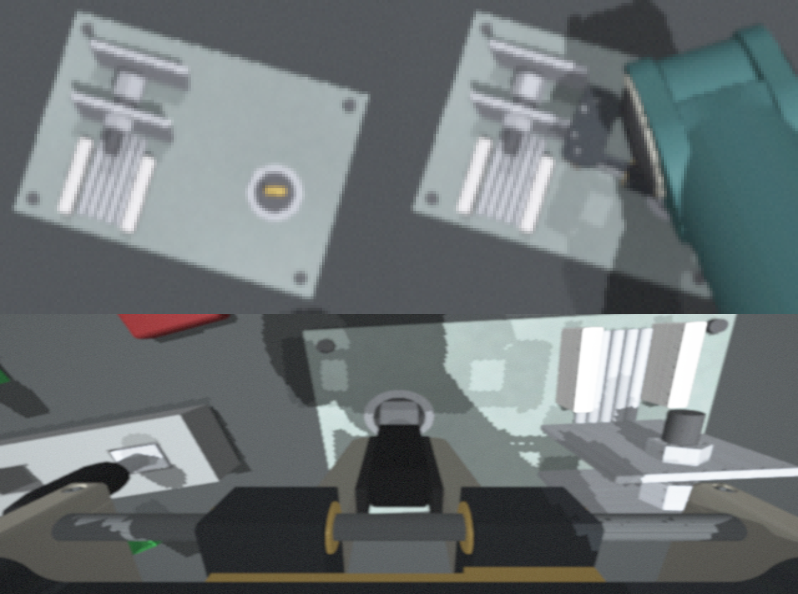

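The moment climbs to −0.7 N m past about 1.5 rad of key angle, which is the 1.25 stop plus socket play. I'll back off within the play, release, go up and look at the bolt head.

Run:
```python
from g import *
p=np.load("pics/p.npy")
R=down(FY+1.46+1.5*np.pi); env.reach(tcp([*p,.1052],R),R); s=env.sense(); print(np.round(s["moment"],2),np.round(s["wrist_force"],1))
effector.release(); env.pause(.2); env.movel(tcp([*p,.26],R),rate=.2)
R=down(FY); B=fx(.022,0,.085)
env.reach([*B[:2],.225],R); im,P=cloud("wrist"); np.savez("pics/w4",im=im,P=P); save(im,"w4.png")
for n in("bolt","key","lock_seat"): print(n,[(np.round(x["at"],3).tolist(),round(x["score"],2)) for x in tip_of("wrist",n)][:3])
Q=(P[...,:2]-FO)@rot2(FY); Z=P[...,2]
for nm,m in(("bracket",(Z>.103)&(Z<.111)&(abs(Q[...,0])<.02)&(abs(Q[...,1])<.07)),("plate",(Z>.088)&(Z<.096)&(Q[...,0]>.04)&(Q[...,0]<.065)&(abs(Q[...,1])<.07)),("head",(Z>.083)&(Z<.11)&(Q[...,0]>.009)&(Q[...,0]<.04)&(abs(Q[...,1])<.03))):
    q=np.c_[Q[m],Z[m]]*1000; print(nm,len(q),np.round(np.percentile(q,[3,50,97],axis=0),1).tolist())
q=np.c_[Q[m],Z[m]]*1000
for y in range(-18,20,3):
    k=abs(q[:,1]-y)<1.5
    if k.sum()>5: print(y,k.sum(),np.round(np.median(q[k,2]),1))
print("key",handle(P,SEAT,.125,.145,.035)); print(env.sense()["t"])
```

```text
[ 0.02 -0.3  -0.03] [-0.1 -0.1  0.6]
bolt [([0.594, 0.035, 0.085], 0.89)]
key [([0.573, -0.354, -0.005], 0.92), ([0.509, -0.099, 0.02], 0.76)]
lock_seat [([0.596, 0.036, 0.086], 0.51), ([0.511, -0.095, 0.019], 0.48)]
bracket 498 [[-5.6, -41.7, 103.5], [-3.0, 1.0, 106.7], [-0.5, 42.6, 108.0]]
plate 461 [[46.5, -41.6, 88.7], [48.8, 1.0, 91.6], [51.9, 42.4, 93.1]]
head 471 [[9.9, -12.6, 85.1], [20.2, -0.1, 95.4], [30.9, 13.4, 98.2]]
-12 34 86.4
-9 61 94.1
-6 55 95.8
-3 46 96.4
0 60 96.9
3 59 97.6
6 41 96.7
9 61 92.9
12 46 89.3
15 8 87.7
key (806, ((511.6749267578125, -97.37104034423828), (25.039688110351562, 24.20552635192871), 67.13892364501953), np.float64(0.13501058351292428))
21.8583
```

View pics/w4.png

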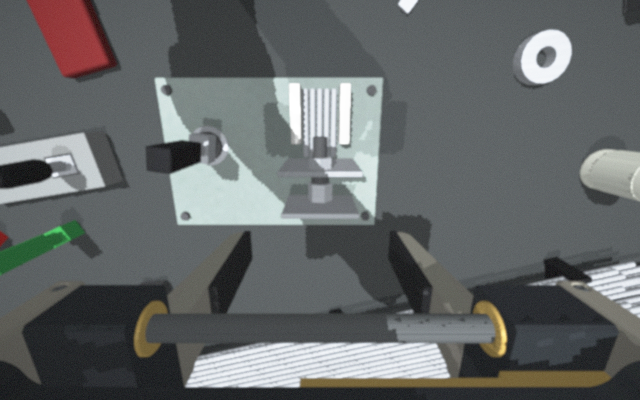

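The picture shows the key standing on the screw at (180,153). Its handle top is 135 mm high, and its yaw puts the lock at about 1.26 rad less play, which is the stop. The head is visible in the gap at (321,190), with its corner leaning to +y. Bracket, plate and lock all agree that the fixture sits about 2.7 mm nearer in x than my first fit, so I use that to grip the head with the tool tilted 0.35.

Run:
```python
from g import *
B=fx(.0213,.0004,.085); ax=np.array([np.cos(FY),np.sin(FY),0])
tilt=lambda t: cv2.Rodrigues(-ax*t)[0]@down(FY)
def st(tag):
    s=env.sense(); print(tag,np.round(s["wrist_force"],1),np.round(s["moment"],2),np.round(s["ee_pos"],4),round(s["gripper_width"],4),round(s["t"],1)); return s
R=tilt(.35); env.reach(tcp(B,R)-.11*R[:,1],R); st("pre")
env.movel(tcp(B,R)-.04*R[:,1],rate=.15); st("mid")
env.movel(tcp(B,R),rate=.08); s=st("in")
if np.abs(s["wrist_force"]).max()<10:
    effector.grasp(55); st("grip")
    for t in(.28,.2,.12,.06,.0,-.02):
        R=tilt(t); env.reach(tcp(B,R),R); s=st(t)
        if np.linalg.norm(s["wrist_force"])>60: break
im,P=cloud("wrist"); save(im,"w5.png"); np.savez("pics/w5",im=im,P=P)
im,P=cloud("side"); np.savez("pics/s5",im=im,P=P)
for c in("side","wrist"):
    cloud(c); print(c,[(np.round(x["at"],3).tolist(),round(x["score"],2)) for x in tip_of(c,"key")][:5])
```

```text
pre [ 0.5 -1.4 -0.3] [ 0.31 -0.23  0.04] [0.5997 0.0667 0.1701] 0.0915 22.4
mid [0.  0.1 0.7] [ 0.38 -0.17 -0.01] [0.5942 0.0424 0.1057] 0.092 23.0
in [-0.4 -0.1  0.4] [ 0.37 -0.24 -0.01] [0.5901 0.03   0.067 ] 0.0919 23.6
grip [-1.4 -2.3  2.7] [-0.28  0.08 -0.08] [0.5899 0.029  0.0674] 0.0235 24.7
0.28 [-1.3 -1.6  1.6] [-0.3   0.1  -0.03] [0.5902 0.0302 0.067 ] 0.0232 24.9
0.2 [-1.4 -3.3  3.6] [-0.58  0.28 -0.03] [0.5906 0.0316 0.0666] 0.0237 25.2
0.12 [-2.  -4.1  5.6] [-0.86  0.44  0.04] [0.591  0.0331 0.0663] 0.0232 25.4
0.06 [-3.4 -3.   5.7] [-0.98  0.54 -0.  ] [0.5913 0.0342 0.0662] 0.0235 25.7
0.0 [-3.3 -4.3  6.5] [-1.01  0.55  0.03] [0.5916 0.0353 0.0661] 0.0238 25.9
-0.02 [-2.8 -4.4  6.8] [-1.15  0.72  0.01] [0.5917 0.0356 0.0661] 0.0234 26.2
side [([0.508, -0.099, 0.02], 0.75), ([0.574, -0.354, 0.002], 0.7), ([0.463, -0.483, -0.004], 0.66), ([0.559, -0.473, -0.004], 0.47), ([0.373, -0.379, -0.002], 0.46)]
wrist [([0.509, -0.096, 0.022], 0.59)]
```

View pics/w5.png

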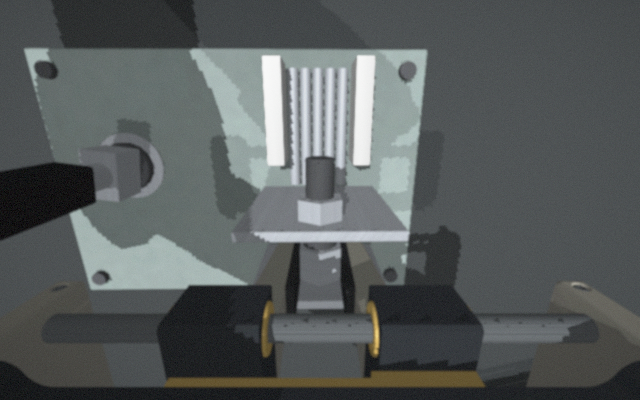

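The pads sit flat on the head (width 23.5–24 mm equals the flats), and the moment rose with the turn as the spring loaded. The key still stands on the lock at (110,170), clear of the gripper. A last check of the tilt, then hand in.

Run:
```python
from g import *
env.pause(.8); s=env.sense(); R=np.array(s["tcp_rot"])
print("lean",np.round(np.arcsin(-R[:,1]@np.r_[rot2(FY)[:,1],0]),3),s["gripper_width"],np.round(s["wrist_force"],1),s["t"],np.abs(s["joint_velocities"]).max())
im,P=cloud("wrist"); Q=P[(np.hypot(P[...,0]-SEAT[0],P[...,1]-SEAT[1])<.05)&(P[...,2]>.12)&(P[...,2]<.145)]; print("key top",len(Q),np.median(Q,axis=0) if len(Q) else "")
workorder.finish_job()
```

```text
lean -0.016 0.023406264082482767 [-3.9 -5.1  8.2] 27.2833 0.0014626262189548242
key top 117 [ 0.5216206  -0.08872662  0.12093287]
the job is handed in; nothing more can be done
```

I handed the job in at about 27 s of the 48 s allowed. The key is standing on the lock screw and the gripper is still holding the bolt head square. `finish_job()` reports no verdict, so these are my own checks.

**What I did**
- I took the black square-handled key from the stand and set it over the tang. The first try caught on the tang's shoulder; moving 2 mm in −x let it drop fully.
- I turned the lock anticlockwise until the moment reached about 0.7 N m at the stop, eased back within the socket play, and let go.
- I gripped the bolt head with the tool tilted 0.35 rad, turned it back, and kept a 55 N grip.

**Last checks**
- **Bolt:** the gripper leans −0.016 rad (limit 0.1) and its opening is 23.4 mm, so the pads sit flat on the 24 mm flats. The arm was still and the wrist force was about 10 N.
- **Key and lock:** after I let go, the handle top measured 135 mm, as expected for a seated key. Its yaw puts the lock at about 1.25 rad. After the bolt was gripped, the side and wrist cameras both still found the key within 4 mm of the screw.

**What disagreed**
- **Camera offset:** the top camera put the fixture about 2.5 mm too far in x compared with the wrist camera and with where the key seated. I used the wrist values.
- **Turning moment:** the wrist sensor barely showed the 0.15 N m expected while turning, only the rise at the stop.
- **Final key reading:** the last wrist reading of the key top showed 121 mm. The handle was partly out of the picture, so it does not confirm the key's pose.

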